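# Load the slide shaker under its snap-over guard

### The arm

A 6-joint arm with a two-finger parallel gripper is mounted at the origin on a cart in front of the work surface, level with it; the furniture and walls round the work are solid. World frame = base frame: x ahead of the robot, y to its left, z up, the work surface at z = 0. Lengths are in m, angles in rad, forces in N, time in s.
With the tool pointing down it reaches from about 0.275 to 1 m from the base axis. Payload 8.4 kg.
Tool frame: the origin (TCP) lies on the centre line of the jaws, within the pads' length; the fingertips stand 25 mm ahead of it and the grasp point (between the pads) lies 6 mm ahead of it; z points along the fingers, y is the line along which they close (so a half turn about z gives the same grasp; the last joint's range is limited). The gripper opens to 85 mm and grips with 20 to 120 N. Pads are 22 mm wide; open, the fingers measure 114 mm over their backs; the gripper's body (76 mm by 85 mm) begins 54 mm behind the grasp point. The pads swing forward as they close: fully open they stand 13 mm farther back than shut.
Start: joints at [-1.253, 0.353, 1.633, -0, 1.155, -0.002], TCP at [0.196, -0.593, 0.256] pointing down, gripper open.
Joint ranges: [-2.63, 2.63], [-0.92, 2.1], [0.06, 2.66], [-1.3, 4.44], [0, 2.69], [-3.02, 3.02]. Speed limits (rad/s): [2.22, 2.22, 2.79, 3.14, 3.14, 3.14].

### API

Orientations are given as [roll, pitch, yaw] about the fixed x, y, z axes, in that order (R = Rz(yaw) Ry(pitch) Rx(roll)).
In Python, from bench import env gives the robot as it stands.
- The arm moves only by the shell command python3 -m jog 'ROWS'. ROWS is JSON, a list of rows, each an object with "xyz": the shift along the tool's x, y, z in cm, a list of three; "delta_rot": the turn, a rotation vector about the tool's x, y, z in degrees, a list of three; "gripper": the closure, from 0 (fully open) to 1 (shut). In form: [{"xyz": [dx, dy, dz], "delta_rot": [ax, ay, az], "gripper": gripper}, ...]. A call has 1 to 8 rows; each row shifts and turns the commanded pose from where the row before left it, along the tool's axes as they then stand; what a row does not reach is not made up. A row lasts 1/8 s, in which the tool goes at most 62.5 mm and 10.7 degrees, less where a joint would pass 70% of its speed; a pose out of reach is approached as far as the arm can. A call is refused whole if a number of a shift passes 6.25 or a number of a turn 10.7, either way. A call with a gripper value outside its range is refused whole. The fingers move at their own pace and stop on an object; the grip force is fixed at half the most. Time passes only in rows, so rows that do not move let the fingers close. It gives the time, the measured TCP pose, the force, the opening and the grip force at its end, in the units of the state.
- env.sense(): the state, without advancing time (a new reading comes with each control period).
- env.grab_frame(name): name is "scene" or "top" or "wrist"; returns (picture, depth): 400x640x3 uint8, blue, green, red; 400x640 float32, m along the optical axis (not along the pixel's ray), 0 where there is no reading.
- env.camera_model(name): a dict with "fovy" (degrees; the focal length in pixels is half the picture's height over the tangent of half this angle, whatever the lens; pixels are square), "cx", "cy" (the principal point, pixels), "world_from_camera" (4x4, takes a point from camera to world coordinates); the wrist camera has in their place "hand_eye" (4x4, takes a point from camera to tool coordinates, whose origin is the TCP and whose axes are the flange's). Camera axes: x right, y up, looking along -z (the intrinsics and any distortion apply to the point x, -y, -z); pixel columns grow to the right and rows downward; lengths in m; the calibration is good to about 2 mm. A picture is of the moment at which its call begins: read the wrist's pose just before it. camera_model takes no time and is no camera call.
- env.sign_off(): hands the job in; it is judged then, once.
The state is a dict: "t": time; "qpos": joint angles; "qvel": joint speeds; "tau": joint torques, N m; "tool_pos": TCP position; "orientation": TCP orientation; "contact_force": force on the tool from outside, world axes, zero at the start; "moment": the same for the moment, N m; "opening": finger opening in m; "gripper_force": force on a finger pad.
Only numpy, scipy, OpenCV 4.12 (cv2) and the standard library are available. Lean on these libraries where they do the work, as an engineer would, in place of code of your own. Each camera call takes 0.05 s, during which the arm holds its last target. There are 200 camera calls.

### The job

Load the bench shaker with all the white slide mailers lying about on the table: first switch its isolator lever off (towards the round stud), then tip the shaker's clear guard back past its snap point so that it springs fully open, and lay every mailer flat and wholly on its black rubber mat, lengthwise (front to back) beside its middle rib, not on it. Then tip the guard forward so that it snaps fully shut over them, and only then switch the lever on again; never raise the guard while the power is on, and do not disturb the green petri dish or the small carton on the right.

Things in the scene. Friction and masses are not known exactly. Their poses are not given: they have to be found in the camera images.
- shaker: bench shaker, fixed: grey flat plinth 235 x 256 x 30 mm (x -115 to +120) with a black rubber mat let into its top; behind the mat a stop bar (x +86 to +92, 18 mm above the plinth) and two posts (x +86 to +108, y +-107 to +-123, top at 91 mm) that carry the guard's hinge. Origin under the mat's centre at table height; x towards the hinge (away from the robot within 12 degrees), y along the hinge, z up
- deck (a point): centre of the upper face of the rubber mat, 30 mm above the table, axes as the shaker's. The mat measures 170 mm (x) by 180 mm (y), flush with the plinth, with a rubber rib 28 mm wide and 12 mm high along x down its middle (y = 0). Room for four mailers lengthwise, two on either side of the rib. A mailer is wholly on the mat when its centre is within 50 mm (x) and 70 mm (y) of this point and its length runs along the shaker's x
- guard_hinge (a point): middle of the guard's hinge axis, fixed to the shaker, 97 mm behind the mat's centre (+x) and 82 mm above the table; the hinge axis runs along the shaker's y
- guard_bar (a point): centre of the guard's black T-handle, a round bar 56 mm long, 16 mm in diameter, parallel to the hinge and 187 mm from it, on a tongue 18 mm wide and 25 mm long at the guard's free edge. Turns with the guard. It can be pinched by its two ends from above and pivots between the fingers as the guard swings
- guard_flap (a joint): guard angle, rad: framed clear flap 160 x 168 x 9 mm, 150 g, hinged at its rear edge. 0 shut: level over the mat, underside 77 mm above the table, bar towards the robot; 2.0 open: leaning back. Opens about the shaker's +y (bar up, then away). Over-centre spring: below about 1.2 it snaps shut, above it snaps open; some 2 N at the bar moves it off either stop
- isolator: the shaker's power isolator, a grey box 100 x 70 x 40 mm fixed to the table to the right of the shaker; on top a black plate, a lever with a cross bar, a round steel stud at the off side (-x, nearer the robot) and a straight steel strip at the on side (+x). Origin under its centre; x from off to on, y along the lever's hinge, z up
- lever_hinge (a point): middle of the lever's hinge axis, fixed in the box, 35 mm above the table on the box's centre line; the axis runs along the box's y
- lever_bar (a point): centre of the lever's black cross bar, a round bar 46 mm long and 15 mm in diameter parallel to the box's y, 58 mm from the hinge; it swings with the lever. It can be pinched by its two ends from above or pushed from the side
- lever_arm (a joint): angle of the lever in rad: 0: on, leaning to the box's +x (0.6 rad from upright); -1.2: off, leaning to -x as far. Grows by turning about the box's +y. An over-centre spring flips it to the nearer stop from upright (-0.6); about 1.6 N at the bar moves it
- dish: petri dish with green contents, 88 mm diameter, 14 mm high, lying on the right; origin under its centre. To be left alone
- carton: small white carton on the right, 41 x 53 x 22 mm; origin under its centre. To be left alone
- mailer_1: slide mailer: closed flat white plastic box 70 x 40 x 28 mm with a grey seam, about 60 g, lying flat on the table; origin at the centre of its underside, x along its length, y across its width (grip it across the 40 mm), z up. May be absent
- mailer_2: slide mailer: closed flat white plastic box 70 x 40 x 28 mm with a grey seam, about 60 g, lying flat on the table; origin at the centre of its underside, x along its length, y across its width (grip it across the 40 mm), z up. May be absent
- mailer_3: slide mailer: closed flat white plastic box 70 x 40 x 28 mm with a grey seam, about 60 g, lying flat on the table; origin at the centre of its underside, x along its length, y across its width (grip it across the 40 mm), z up. May be absent
- mailer_4: slide mailer: closed flat white plastic box 70 x 40 x 28 mm with a grey seam, about 60 g, lying flat on the table; origin at the centre of its underside, x along its length, y across its width (grip it across the 40 mm), z up. May be absent
There are look-alikes about, which are no part of the job. What is shaped like the mailer_2 but orange or pink is not meant.

How it is judged:
On the way, in this order (a step that is already met when the one before it is completed fails the run):
1. the isolator lever is off (value of joint lever_arm below -1.1 rad), for 0.2 s.
2. the guard stands fully open, power off (value of joint guard_flap above 1.85 rad and value of joint lever_arm below -1.1 rad), for 0.2 s.
3. every mailer lies flat, lengthwise and wholly on the mat, guard still open, power off (all of step 2 and x of mailer_1 in the frame of deck between -0.051 and 0.051 m and y of mailer_1 in the frame of deck between -0.071 and 0.071 m and z of mailer_1 in the frame of deck between -0.004 and 0.006 m and angle between each of mailer_1, mailer_2, mailer_3, mailer_4's own z axis and vertical below 0.1 rad and angle between the x axis of each of mailer_1, mailer_2, mailer_3, mailer_4 and the x axis of shaker, either way round below 0.3 rad and x of mailer_2 in the frame of deck between -0.051 and 0.051 m and y of mailer_2 in the frame of deck between -0.071 and 0.071 m and z of mailer_2 in the frame of deck between -0.004 and 0.006 m and x of mailer_3 in the frame of deck between -0.051 and 0.051 m and y of mailer_3 in the frame of deck between -0.071 and 0.071 m and z of mailer_3 in the frame of deck between -0.004 and 0.006 m and x of mailer_4 in the frame of deck between -0.051 and 0.051 m and y of mailer_4 in the frame of deck between -0.071 and 0.071 m and z of mailer_4 in the frame of deck between -0.004 and 0.006 m), for 0.2 s.
4. the guard is shut over the mailers, power still off (x of mailer_1 in the frame of deck between -0.051 and 0.051 m and y of mailer_1 in the frame of deck between -0.071 and 0.071 m and z of mailer_1 in the frame of deck between -0.004 and 0.006 m and angle between each of mailer_1, mailer_2, mailer_3, mailer_4's own z axis and vertical below 0.1 rad and angle between the x axis of each of mailer_1, mailer_2, mailer_3, mailer_4 and the x axis of shaker, either way round below 0.3 rad and x of mailer_2 in the frame of deck between -0.051 and 0.051 m and y of mailer_2 in the frame of deck between -0.071 and 0.071 m and z of mailer_2 in the frame of deck between -0.004 and 0.006 m and x of mailer_3 in the frame of deck between -0.051 and 0.051 m and y of mailer_3 in the frame of deck between -0.071 and 0.071 m and z of mailer_3 in the frame of deck between -0.004 and 0.006 m and x of mailer_4 in the frame of deck between -0.051 and 0.051 m and y of mailer_4 in the frame of deck between -0.071 and 0.071 m and z of mailer_4 in the frame of deck between -0.004 and 0.006 m and value of joint guard_flap below 0.06 rad and value of joint lever_arm below -1.1 rad), for 0.2 s.
5. the lever is on, guard shut (x of mailer_1 in the frame of deck between -0.051 and 0.051 m and y of mailer_1 in the frame of deck between -0.071 and 0.071 m and z of mailer_1 in the frame of deck between -0.004 and 0.006 m and angle between each of mailer_1, mailer_2, mailer_3, mailer_4's own z axis and vertical below 0.1 rad and angle between the x axis of each of mailer_1, mailer_2, mailer_3, mailer_4 and the x axis of shaker, either way round below 0.3 rad and x of mailer_2 in the frame of deck between -0.051 and 0.051 m and y of mailer_2 in the frame of deck between -0.071 and 0.071 m and z of mailer_2 in the frame of deck between -0.004 and 0.006 m and x of mailer_3 in the frame of deck between -0.051 and 0.051 m and y of mailer_3 in the frame of deck between -0.071 and 0.071 m and z of mailer_3 in the frame of deck between -0.004 and 0.006 m and x of mailer_4 in the frame of deck between -0.051 and 0.051 m and y of mailer_4 in the frame of deck between -0.071 and 0.071 m and z of mailer_4 in the frame of deck between -0.004 and 0.006 m and value of joint guard_flap below 0.06 rad and value of joint lever_arm above -0.1 rad), for 0.2 s.
At the end, for the whole second after the job is handed in: Every mailer present lies flat (within 0.1 rad) and at rest on the mat, lengthwise (within 0.3 rad of the shaker's x, either way round), its centre within 51 mm (shaker x) and 71 mm (shaker y) of the mat's centre; the guard is shut (below 0.06 rad) and the lever on (above -0.1 rad) (all of step 5 and linear speed of each of mailer_1, mailer_2, mailer_3, mailer_4 below 0.02 m/s); the robot touches nothing.
It fails at once if the guard is raised (above 0.35 rad) while the lever is not off (value of joint guard_flap above 0.35 rad and value of joint lever_arm above -0.6 rad).
It fails at once if the petri dish is moved more than 30 mm (distance of dish from where it was at the start of the episode above 0.03 m).
It fails at once if the carton is moved more than 30 mm (distance of carton from where it was at the start of the episode above 0.03 m).
Of mailer_1, mailer_2, mailer_3, mailer_4 only 2 to 4 are there at a start; the rules pass over those that are not, and their reading is None.
At some moment in a run one of mailer_1, mailer_2, mailer_3, mailer_4 may be knocked a few centimetres aside while the robot is not near it.
It also fails if it takes over 210 s, if anything falls off the work surface, if the arm or the gripper's body presses on something with over 40 N, if the wrist force passes 120 N, or if a joint passes its speed limit or range.

## Working session

There is one attempt and no reset: what is moved stays moved. The work goes in short steps, Python scripts to look and compute and a shell command to move; the robot and the scene stay as the last step left them, time stands still between calls to the robot, and variables do not carry over. Pictures are saved under pics/ and viewed, at most 17 in all, crops included, and the job is handed in when it is done.

```bash
ls; mkdir -p pics; python3 - <<'E'
from bench import env
import cv2,numpy as np
print(env.sense())
for n in("top","scene"):
    p,d=env.grab_frame(n); cv2.imwrite(f"pics/{n}0.png",p); np.save(f"pics/{n}0.npy",d); cv2.imwrite
    print(n,env.camera_model(n))
print(env.camera_model("wrist"))
E
```

```text
pics
{'t': 0.0, 'qpos': array([-1.25336869e+00,  3.53634084e-01,  1.63414369e+00,  2.65298048e-05,
        1.15519774e+00, -2.38591762e-03]), 'qvel': array([-0.00054527,  0.00177358, -0.00122815,  0.0005345 , -0.00023957,
        0.00075744]), 'tau': array([-1.27844719e-04, -6.05249977e+01, -3.42065692e+01, -1.29879745e-04,
        9.46997636e-03,  8.07914375e-06]), 'tool_pos': array([ 0.19637007, -0.59288022,  0.25556635]), 'orientation': array([-3.14020985e+00, -2.75559483e-05,  3.19802807e-01]), 'contact_force': array([-0.38049404, -1.57300767,  0.17635465]), 'moment': array([ 0.00395628, -0.03144096,  0.01064539]), 'gripper_force': 0.0, 'opening': 0.08547590314155935}
top {'fovy': 43.34922034142856, 'cx': 323.50248143767885, 'cy': 206.84473010160372, 'world_from_camera': array([[ 0.00582387,  0.98554871, -0.16929212,  0.30833628],
       [-0.9999405 ,  0.00730115,  0.008105  , -0.03099438],
       [ 0.0092239 ,  0.16923484,  0.98553259,  1.61177828],
       [ 0.        ,  0.        ,  0.        ,  1.        ]])}
scene {'fovy': 47.30156218861946, 'cx': 325.23086223983694, 'cy': 207.24167174581612, 'world_from_camera': array([[-4.85902645e-01,  5.58171290e-01, -6.72564815e-01,
        -4.10268736e-01],
       [-8.74012728e-01, -3.09775233e-01,  3.74354187e-01,
         4.96741328e-01],
       [ 6.09836847e-04,  7.69729898e-01,  6.38369416e-01,
         1.03707928e+00],
       [ 0.00000000e+00,  0.00000000e+00,  0.00000000e+00,
         1.00000000e+00]])}
{'fovy': 70.56217264785718, 'cx': 317.8778982424048, 'cy': 194.30067449738047, 'hand_eye': array([[ 4.02461639e-05,  9.63354879e-01,  2.68230078e-01,
         6.78206502e-02],
       [ 9.99999533e-01, -2.97785738e-04,  9.19461385e-04,
        -6.70047809e-04],
       [ 9.65642703e-04,  2.68229915e-01, -9.63354442e-01,
        -1.16911767e-01],
       [ 0.00000000e+00,  0.00000000e+00,  0.00000000e+00,
         1.00000000e+00]])}
```

View pics/top0.png

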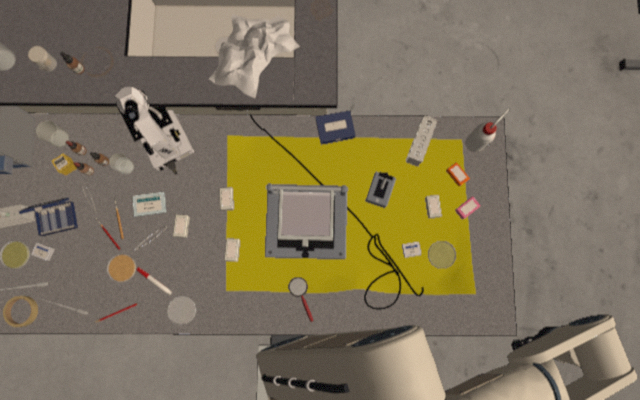

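View pics/scene0.png

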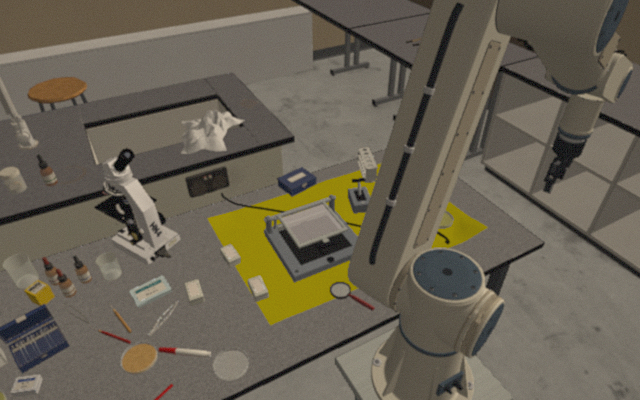

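Top view: mailer candidates are (227,198), (232,250), (181,226) and (433,206). The orange (457,174) and pink (468,208) boxes are decoys. (411,250) looks like the carton and (442,254) is the dish. The shaker is at (306,220) and the isolator at (380,189). I'll check these in an enlarged crop and measure.

```bash
cat > h.py <<'E'
import cv2,numpy as np
from bench import env
def cast(n,uv,z,M=None,W=None):
    M=M or env.camera_model(n); W=M["world_from_camera"] if W is None else W
    f=200/np.tan(np.radians(M["fovy"])/2)
    r=W[:3,:3]@np.array([(uv[0]-M["cx"])/f,-(uv[1]-M["cy"])/f,-1]); o=W[:3,3]
    return (o+r*(z-o[2])/r[2])
def rects(n,p,mask,z,W=None,amin=60,amax=1e9):
    out=[]
    for c in cv2.findContours(mask.astype(np.uint8),0,2)[0]:
        if not amin<cv2.contourArea(c)<amax: continue
        q=np.array([cast(n,u,z,W=W)[:2] for u in c[:,0].astype(float)],np.float32)
        (x,y),(w,h),a=cv2.minAreaRect(q)
        if w<h: w,h,a=h,w,a+90
        uv=c[:,0].mean(0)
        out.append((uv.round(),round(x,4),round(y,4),round(w,3),round(h,3),round((a+90)%180-90,1)))
    return out
from scipy.spatial.transform import Rotation as Ro
def wristW(s):
    T=np.eye(4);T[:3,:3]=Ro.from_euler('xyz',s["orientation"]).as_matrix();T[:3,3]=s["tool_pos"]
    return T@env.camera_model("wrist")["hand_eye"]
E
python3 - <<'E'
from h import *
p=cv2.imread("pics/top0.png")
hsv=cv2.cvtColor(p,cv2.COLOR_BGR2HSV)
m=(hsv[...,1]<60)&(hsv[...,2]>150)
for r in rects("top",p,m,.028,amin=40,amax=1500):
    if 120<r[0][1]<310: print(r)
d=np.load("pics/top0.npy")
W=env.camera_model("top")["world_from_camera"]
for u in [(433,206),(411,250),(181,226),(227,198),(232,250),(149,204),(284,190),(380,205)]: 
    M=env.camera_model("top");f=200/np.tan(np.radians(M["fovy"])/2);z=d[u[1],u[0]]
    print(u,(W@[(u[0]-M["cx"])/f*z,-(u[1]-M["cy"])/f*z,-z,1])[:3].round(3))
a=cv2.resize(p[155:285,160:360],None,fx=4,fy=4,interpolation=2)
b=cv2.resize(p[155:285,350:490],None,fx=4,fy=4,interpolation=2)
cv2.imwrite("pics/ca.png",a);cv2.imwrite("pics/cb.png",b)
E
```

```text
(array([297., 286.]), 0.3287, 0.0353, 0.04, 0.04, -89.7)
(array([160., 285.]), 0.3312, 0.4629, 0.089, 0.014, 55.6)
(array([ 43., 251.]), 0.4325, 0.835, 0.061, 0.039, 70.3)
(array([412., 248.]), 0.4476, -0.3226, 0.051, 0.04, -80.1)
(array([233., 250.]), 0.4419, 0.2437, 0.067, 0.04, -4.4)
(array([182., 225.]), 0.5181, 0.4063, 0.068, 0.044, -4.6)
(array([ 16., 216.]), 0.5481, 0.9292, 0.106, 0.058, -78.4)
(array([468., 208.]), 0.5833, -0.5067, 0.045, 0.023, -56.5)
(array([435., 208.]), 0.5854, -0.3971, 0.068, 0.036, 6.4)
(array([149., 200.]), 0.5879, 0.5132, 0.1, 0.065, -82.3)
(array([299., 213.]), 0.5485, 0.0126, 0.181, 0.171, -1.2)
(array([229., 199.]), 0.6069, 0.2663, 0.066, 0.041, 2.3)
(array([457., 172.]), 0.6943, -0.4783, 0.042, 0.019, 38.7)
(array([122., 165.]), 0.7118, 0.6012, 0.058, 0.039, 79.0)
(array([490., 137.]), 0.8151, -0.5921, 0.038, 0.021, -68.7)
(array([ 57., 137.]), 0.8058, 0.8174, 0.053, 0.04, 75.0)
(array([335., 125.]), 0.8532, -0.0807, 0.068, 0.025, -78.8)
(array([422., 138.]), 0.8138, -0.3674, 0.154, 0.05, -21.3)
(433, 206) [ 0.586 -0.395  0.024]
(411, 250) [ 0.444 -0.32   0.031]
(181, 226) [0.515 0.406 0.03 ]
(227, 198) [0.607 0.265 0.027]
(232, 250) [0.441 0.243 0.025]
(149, 204) [0.588 0.517 0.013]
(284, 190) [0.633 0.083 0.032]
(380, 205) [ 0.589 -0.226  0.02 ]
```

View pics/ca.png

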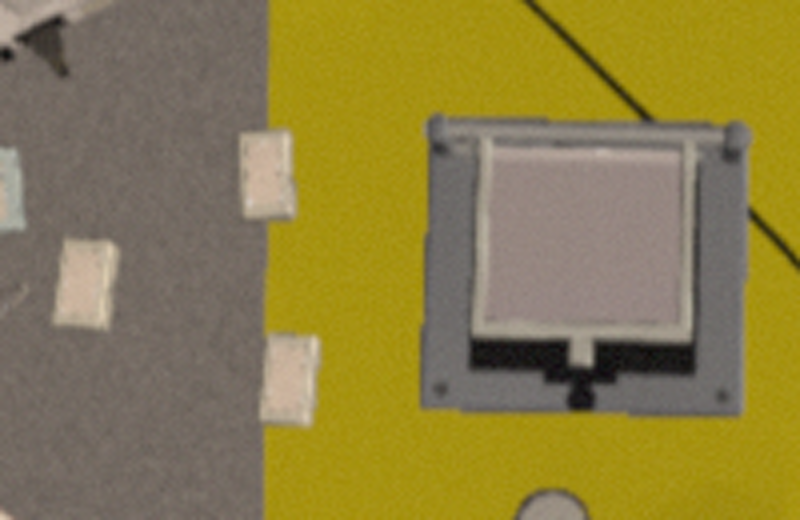

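View pics/cb.png

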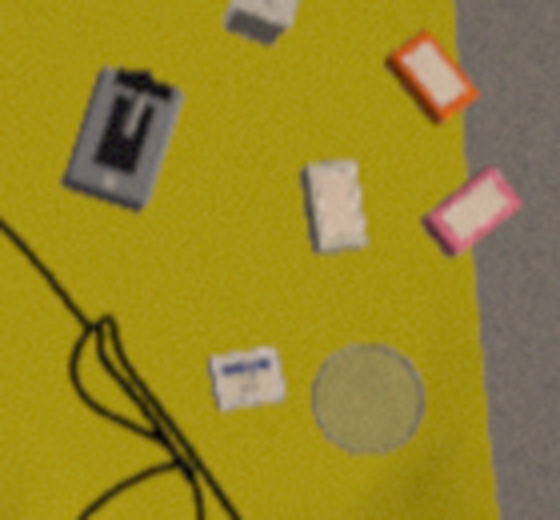

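All four white 70x40 boxes are mailers: A(233,250), B(182,225), C(229,199) and D(435,208). The carton is the 51x40 box with blue print at (412,248). The isolator lever leans to the far (on) side, and the stud is near (377,200). Next: the shaker and isolator poses.

```bash
python3 - <<'E'
from h import *
A=lambda u,v:(160+u/4,155+v/4); B=lambda u,v:(350+u/4,155+v/4)
fl=cast("top",A(421,407),.03); fr=cast("top",A(743,414),.03)
ex=fl-fr; yaw=np.arctan2(-ex[0],ex[1])
print("front",fl,fr,np.linalg.norm(ex),np.degrees(yaw))
X=np.array([np.cos(yaw),np.sin(yaw)]); mid=(fl+fr)[:2]/2
print("origin",mid+.115*X)
b=(cast("top",A(547,375),.082)+cast("top",A(617,375),.082))/2; print("bar",b, "origin from bar",b[:2]+.09*X)
# posts top z .091
pl=cast("top",A(436,125),.091);pr=cast("top",A(739,132),.091);e=pl-pr
print("posts",pl,pr,np.linalg.norm(e),np.degrees(np.arctan2(-e[0],e[1])),"org",((pl+pr)/2)[:2]-.097*X)
c=[cast("top",B(*u),.04) for u in((103,70),(183,92),(140,210),(63,184))]
for q in c: print(q[:2])
c=np.array(c); print("iso",c.mean(0)); v=(c[0]+c[1]-c[2]-c[3]);print(np.degrees(np.arctan2(v[1],v[0])))
print("stud",cast("top",B(110,182),.045),"levbar",cast("top",B(145,80),.083))
s=env.sense();print(Ro.from_euler('xyz',s["orientation"]).as_matrix())
E
```

```text
front [0.42007556 0.13756216 0.03      ] [ 0.41623665 -0.11471697  0.03      ] 0.2523083287093965 -0.8717960720914034
origin [0.53314279 0.00967286]
bar [0.44145446 0.01039744 0.082     ] origin from bar [0.53144404 0.00902808]
posts [0.63278877 0.12501546 0.091     ] [ 0.62909098 -0.10875999  0.091     ] 0.2338046991340866 -0.9062129510543101 org [0.5339511 0.0096036]
[ 0.69143253 -0.21098589]
[ 0.67384951 -0.27493895]
[ 0.57766829 -0.23901665]
[ 0.59817339 -0.17807932]
iso [ 0.63528093 -0.2257552   0.04      ]
-19.967469054676766
stud [ 0.59914275 -0.21489313  0.045     ] levbar [ 0.67320714 -0.23876118  0.083     ]
[[ 9.49288921e-01  3.14404808e-01 -4.02346664e-04]
 [ 3.14405066e-01 -9.49288141e-01  1.21651457e-03]
 [ 5.35112689e-07 -1.28132363e-03 -9.99999179e-01]]
```

```bash
cat > plan.py <<'E'
import sys
from h import *
s=env.sense();R=Ro.from_euler('xyz',s["orientation"])
print("t",s["t"],"now",s["tool_pos"].round(4),"yaw",np.degrees(s["orientation"][2]).round(1))
a=list(map(float,sys.argv[1:])); 
for i in range(0,len(a),4):
    x,y,z,w=a[i:i+4]
    T=Ro.from_euler('xyz',[np.pi,0,np.radians(w)])
    print("turn",np.degrees((R.inv()*T).as_rotvec()).round(1),"shift cm in final axes",(T.inv().apply(np.array([x,y,z])-(s["tool_pos"] if i==0 else P))*100).round(2)); R=T;P=np.array([x,y,z])
E
python3 plan.py .715 -.255 .2 -20
python3 - <<'E'
from h import *
d=np.load("pics/top0.npy");M=env.camera_model("top");f=200/np.tan(np.radians(M["fovy"])/2);W=M["world_from_camera"]
for u in [(422,140),(428,120),(413,158),(335,127),(380,190)]:
    z=d[u[1],u[0]];print(u,(W@[(u[0]-M["cx"])/f*z,-(u[1]-M["cy"])/f*z,-z,1])[:3].round(3))
E
```

```text
t 0.1 now [ 0.1964 -0.5929  0.2556] yaw 18.3
turn [-0.1  0.  38.3] shift cm in final axes [ 37.18 -49.49   5.56]
(422, 140) [ 0.811 -0.369  0.008]
(428, 120) [ 0.868 -0.383  0.044]
(413, 158) [ 0.735 -0.328  0.059]
(335, 127) [ 0.843 -0.08   0.038]
(380, 190) [ 0.634 -0.224  0.041]
```

```bash
python3 -m jog '[{"xyz":[0,0,0],"delta_rot":[0,0,9.6],"gripper":0},{"xyz":[0,0,0],"delta_rot":[0,0,9.6],"gripper":0},{"xyz":[0,0,0],"delta_rot":[0,0,9.6],"gripper":0},{"xyz":[0,0,0],"delta_rot":[0,0,9.5],"gripper":0},{"xyz":[3.1,-4.1,0],"delta_rot":[0,0,0],"gripper":0},{"xyz":[3.1,-4.1,0],"delta_rot":[0,0,0],"gripper":0},{"xyz":[3.1,-4.1,0],"delta_rot":[0,0,0],"gripper":0},{"xyz":[3.1,-4.1,0],"delta_rot":[0,0,0],"gripper":0}]' && python3 -m jog '[{"xyz":[3.1,-4.1,0],"delta_rot":[0,0,0],"gripper":0},{"xyz":[3.1,-4.1,0],"delta_rot":[0,0,0],"gripper":0},{"xyz":[3.1,-4.1,0],"delta_rot":[0,0,0],"gripper":0},{"xyz":[3.1,-4.1,0],"delta_rot":[0,0,0],"gripper":0},{"xyz":[0,-4.1,0],"delta_rot":[0,0,0],"gripper":1},{"xyz":[0,-4.1,0],"delta_rot":[0,0,0],"gripper":1},{"xyz":[0,-4.1,0],"delta_rot":[0,0,0],"gripper":1},{"xyz":[0,-4.1,0],"delta_rot":[0,0,0],"gripper":1}]'
python3 - <<'E'
from h import *
s=env.sense();p,d=env.grab_frame("wrist");W=wristW(s)
cv2.imwrite("pics/w1.png",p);np.save("pics/w1d.npy",d);np.save("pics/w1W.npy",W);print(s["tool_pos"],s["orientation"])
E
python3 plan.py .715 -.255 .2 -20
```

```text
t: 1.1
tool_pos: [0.3701, -0.4804, 0.256]
orientation: [-3.141, 0.0, -0.349]
contact_force: [0.9, -1.4, 0.5]
opening: 0.0852
gripper_force: 0.0
t: 2.1
tool_pos: [0.5977, -0.2143, 0.2558]
orientation: [-3.142, 0.001, -0.349]
contact_force: [-0.8, -0.8, 0.0]
opening: 0.0124
gripper_force: 0.0
[ 0.59774998 -0.21426096  0.25584096] [-3.14156469e+00  8.04296518e-04 -3.48676900e-01]
t 2.15 now [ 0.5992 -0.2101  0.2559] yaw -19.9
turn [-0.2  0.1  0.1] shift cm in final axes [12.42  0.26  5.59]
```

View pics/w1.png

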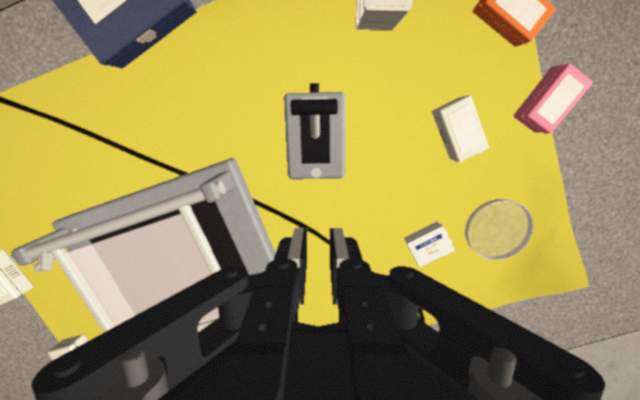

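The wrist view shows the isolator at (316,136), square with the tool. The lever bar is at (315,107), the stud at (316,172), and the cable exits at the top.

```bash
python3 - <<'E'
from h import *
W=np.load("pics/w1W.npy")
c=np.array([cast("wrist",u,.04,W=W) for u in((287.5,93.5),(344,93),(346,178.5),(287.5,179.5))]);print(c[:,:2],c.mean(0))
print("bar",cast("wrist",(314.5,107),.083,W=W),"stud",cast("wrist",(316,172),.042,W=W))
E
python3 plan.py .715 -.255 .15 -20
```

```text
[[ 0.69478389 -0.21286074]
 [ 0.67382923 -0.27203879]
 [ 0.58092361 -0.24340217]
 [ 0.60382069 -0.17678263]] [ 0.63833936 -0.22627108  0.04      ]
bar [ 0.66981658 -0.23620816  0.083     ] stud [ 0.60108113 -0.21234902  0.042     ]
t 2.15 now [ 0.5992 -0.2101  0.2559] yaw -19.9
turn [-0.2  0.1  0.1] shift cm in final axes [12.42  0.26 10.59]
```

```bash
python3 -m jog '[{"xyz":[6.1,0.1,0],"delta_rot":[0,0,0],"gripper":1},{"xyz":[6.2,0.1,0],"delta_rot":[0,0,0],"gripper":1},{"xyz":[0,0,0],"delta_rot":[0,0,0],"gripper":1},{"xyz":[0,0,5.6],"delta_rot":[0,0,0],"gripper":1},{"xyz":[0,0,5.6],"delta_rot":[0,0,0],"gripper":1},{"xyz":[0,0,5.6],"delta_rot":[0,0,0],"gripper":1},{"xyz":[0,0,0],"delta_rot":[0,0,0],"gripper":1}]' && python3 -m jog '[{"xyz":[-1.6,0,0],"delta_rot":[0,0,0],"gripper":1},{"xyz":[-1.6,0,0],"delta_rot":[0,0,0],"gripper":1},{"xyz":[-1.6,0,0],"delta_rot":[0,0,0],"gripper":1},{"xyz":[-1.6,0,0],"delta_rot":[0,0,0],"gripper":1},{"xyz":[-1.6,0,0],"delta_rot":[0,0,0],"gripper":1},{"xyz":[0,0,0],"delta_rot":[0,0,0],"gripper":1},{"xyz":[0,0,0],"delta_rot":[0,0,0],"gripper":1}]' && python3 -m jog '[{"xyz":[1,0,0],"delta_rot":[0,0,0],"gripper":1},{"xyz":[0,0,-5],"delta_rot":[0,0,0],"gripper":1},{"xyz":[0,0,-6],"delta_rot":[0,0,0],"gripper":1},{"xyz":[-6,0,-6],"delta_rot":[0,0,0],"gripper":0},{"xyz":[-6,0,0],"delta_rot":[0,0,0],"gripper":0},{"xyz":[0,0,0],"delta_rot":[0,0,0],"gripper":0}]'
python3 - <<'E'
from h import *
s=env.sense();p,d=env.grab_frame("wrist");W=wristW(s)
cv2.imwrite("pics/w2.png",p);np.save("pics/w2W.npy",W)
E
python3 plan.py .533 .0095 .3 -0.9
```

```text
t: 3.02
tool_pos: [0.7083, -0.2582, 0.0831]
orientation: [-3.142, 0.01, -0.349]
contact_force: [-0.3, 0.2, 0.5]
opening: -0.0
gripper_force: 0.0
t: 3.9
tool_pos: [0.6388, -0.2328, 0.0903]
orientation: [-3.142, -0.003, -0.349]
contact_force: [-0.1, 0.2, 0.4]
opening: 0.0001
gripper_force: 0.0
t: 4.65
tool_pos: [0.5456, -0.1988, 0.2426]
orientation: [-3.142, 0.003, -0.349]
contact_force: [0.5, -0.1, -0.1]
opening: 0.0543
gripper_force: 0.0
t 4.7 now [ 0.5482 -0.1998  0.2431] yaw -20.0
turn [  0.   -0.  -19.1] shift cm in final axes [ -1.85 -20.91  -5.69]
```

View pics/w2.png

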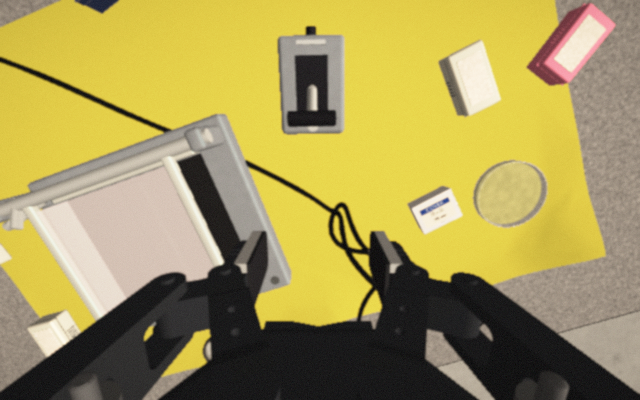

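The lever is off: the bar now lies at (311,117) over the stud. Next I go above the guard bar.

```bash
python3 -m jog '[{"xyz":[0,0,0],"delta_rot":[0,0,-9.6],"gripper":0},{"xyz":[0,0,0],"delta_rot":[0,0,-9.5],"gripper":0},{"xyz":[-2.7,-5.2,0],"delta_rot":[0,0,0],"gripper":0},{"xyz":[-2.7,-5.2,0],"delta_rot":[0,0,0],"gripper":0},{"xyz":[-2.7,-5.2,0],"delta_rot":[0,0,0],"gripper":0},{"xyz":[-2.7,-5.3,2],"delta_rot":[0,0,0],"gripper":0},{"xyz":[0,0,2.3],"delta_rot":[0,0,0],"gripper":0},{"xyz":[0,0,0],"delta_rot":[0,0,0],"gripper":0}]'
python3 - <<'E'
from h import *
s=env.sense();p,d=env.grab_frame("wrist");W=wristW(s)
cv2.imwrite("pics/w3.png",p);np.save("pics/w3W.npy",W)
E
python3 plan.py .443 .011 .082 -0.9
```

```text
t: 5.7
tool_pos: [0.445, 0.011, 0.1989]
orientation: [3.142, 0.002, -0.014]
contact_force: [-0.7, -1.0, 0.9]
opening: 0.0855
gripper_force: 0.0
t 5.75 now [0.4456 0.0104 0.1997] yaw -0.9
turn [0. 0. 0.] shift cm in final axes [-0.26 -0.05 11.77]
```

View pics/w3.png

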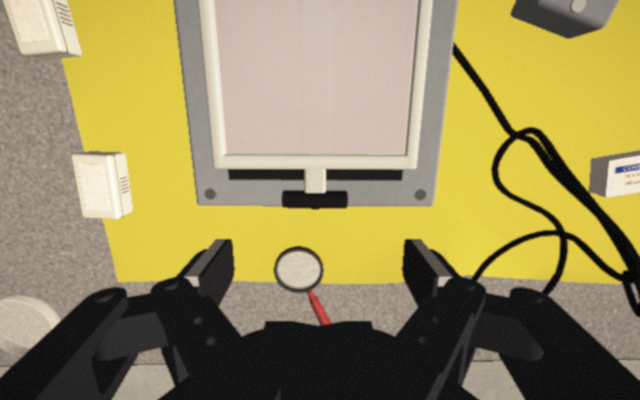

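The bar spans (283..347, 200). The plinth's front edge runs from (197,206) to (434,206).

```bash
python3 - <<'E'
from h import *
W=np.load("pics/w3W.npy")
print(cast("wrist",(282.5,200),.085,W=W),cast("wrist",(347,200),.085,W=W))
a,b=cast("wrist",(196,206),.03,W=W),cast("wrist",(434.5,206),.03,W=W);print(a,b,(a+b)/2)
E
```

```text
[0.44352032 0.04193925 0.085     ] [ 0.44277151 -0.01303145  0.085     ]
[0.42159435 0.14159314 0.03      ] [ 0.4181485  -0.11165195  0.03      ] [0.41987142 0.0149706  0.03      ]
```

```bash
python3 -m jog '[{"xyz":[-0.25,-0.4,5.5],"delta_rot":[0,0,0],"gripper":0},{"xyz":[0,0,5.4],"delta_rot":[0,0,0],"gripper":0},{"xyz":[0,0,0],"delta_rot":[0,0,0],"gripper":1},{"xyz":[0,0,0],"delta_rot":[0,0,0],"gripper":1},{"xyz":[0,0,0],"delta_rot":[0,0,0],"gripper":1},{"xyz":[0,0,0],"delta_rot":[0,0,0],"gripper":1}]'; python3 plan.py .443 .0145 .09 -.9; python3 - <<'E'
import numpy as np
p=None
for k in range(15):
    th=k*.1; q=np.array([-18.7*np.cos(th),-18.7*np.sin(th)])
    if p is not None: print(round(th,2),(q-p).round(2))
    p=q
E
```

```text
t: 6.5
tool_pos: [0.4432, 0.0141, 0.0921]
orientation: [3.141, -0.004, -0.015]
contact_force: [0.6, -5.0, 1.6]
opening: 0.0545
gripper_force: 63.8
t 6.5 now [0.4432 0.0141 0.0921] yaw -0.9
turn [ 0.  -0.2  0. ] shift cm in final axes [-0.02 -0.04  0.21]
0.1 [ 0.09 -1.87]
0.2 [ 0.28 -1.85]
0.3 [ 0.46 -1.81]
0.4 [ 0.64 -1.76]
0.5 [ 0.81 -1.68]
0.6 [ 0.98 -1.59]
0.7 [ 1.13 -1.49]
0.8 [ 1.27 -1.37]
0.9 [ 1.4  -1.23]
1.0 [ 1.52 -1.09]
1.1 [ 1.62 -0.93]
1.2 [ 1.71 -0.76]
1.3 [ 1.77 -0.59]
1.4 [ 1.82 -0.41]
```

```bash
python3 -m jog '[{"xyz":[0.09,0,-1.87],"delta_rot":[0,0,0],"gripper":1},{"xyz":[0.28,0,-1.85],"delta_rot":[0,0,0],"gripper":1},{"xyz":[0.46,0,-1.81],"delta_rot":[0,0,0],"gripper":1},{"xyz":[0.64,0,-1.76],"delta_rot":[0,0,0],"gripper":1},{"xyz":[0.81,0,-1.68],"delta_rot":[0,0,0],"gripper":1},{"xyz":[0.98,0,-1.59],"delta_rot":[0,0,0],"gripper":1},{"xyz":[1.13,0,-1.49],"delta_rot":[0,0,0],"gripper":1},{"xyz":[1.27,0,-1.37],"delta_rot":[0,0,0],"gripper":1}]' && python3 -m jog '[{"xyz":[1.4,0,-1.23],"delta_rot":[0,0,0],"gripper":1},{"xyz":[1.52,0,-1.09],"delta_rot":[0,0,0],"gripper":1},{"xyz":[1.62,0,-0.93],"delta_rot":[0,0,0],"gripper":1},{"xyz":[1.71,0,-0.76],"delta_rot":[0,0,0],"gripper":1},{"xyz":[1.77,0,-0.59],"delta_rot":[0,0,0],"gripper":1},{"xyz":[1.82,0,-0.41],"delta_rot":[0,0,0],"gripper":1},{"xyz":[0,0,0],"delta_rot":[0,0,0],"gripper":1}]'
```

```text
t: 7.5
tool_pos: [0.4995, 0.0131, 0.2259]
orientation: [3.141, -0.003, -0.015]
contact_force: [8.4, -4.1, -12.8]
opening: 0.0547
gripper_force: 65.5
t: 8.38
tool_pos: [0.5973, 0.0114, 0.2757]
orientation: [3.141, -0.001, -0.016]
contact_force: [-1.7, -4.7, 0.5]
opening: 0.0537
gripper_force: 65.5
```

```bash
python3 -m jog '[{"xyz":[0,0,0],"delta_rot":[0,0,0],"gripper":0},{"xyz":[0,0,0],"delta_rot":[0,0,0],"gripper":0},{"xyz":[-0.5,0,-3],"delta_rot":[0,0,0],"gripper":0},{"xyz":[-3,-5,-3],"delta_rot":[0,0,0],"gripper":0},{"xyz":[-1,-6,0],"delta_rot":[0,0,0],"gripper":0},{"xyz":[0,-6,0],"delta_rot":[0,0,0],"gripper":0},{"xyz":[0,-5,0],"delta_rot":[0,0,0],"gripper":0}]'
python3 - <<'E'
from h import *
p,d=env.grab_frame("wrist");cv2.imwrite("pics/w4.png",p)
s=env.sense();p,d=env.grab_frame("top");cv2.imwrite("pics/t4.png",p)
cv2.imwrite("pics/t4c.png",cv2.resize(p[140:320,160:480],None,fx=2.5,fy=2.5))
E
```

```text
t: 9.25
tool_pos: [0.5559, 0.2328, 0.3343]
orientation: [-3.14, -0.001, -0.014]
contact_force: [1.0, 0.1, 0.8]
opening: 0.0857
gripper_force: 0.0
```

View pics/t4c.png

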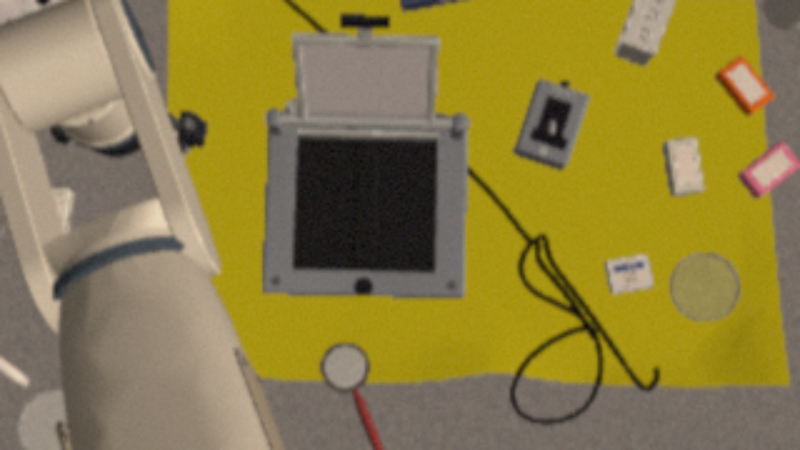

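The guard is fully open (mat bare, bar behind at (365,20)) and the lever is off. Now the mat pose and the mailers on the left.

```bash
cat > find.py <<'E'
from h import *
s=env.sense();p,d=env.grab_frame("wrist");W=wristW(s);np.save("pics/lastW.npy",W);cv2.imwrite("pics/last.png",p)
M=env.camera_model("wrist");f=200/np.tan(np.radians(M["fovy"])/2)
hsv=cv2.cvtColor(p,cv2.COLOR_BGR2HSV)
# height map from depth, mask points 22..34mm high and whitish
v,u=np.mgrid[:400,:640];P=np.stack([(u-M["cx"])/f*d,-(v-M["cy"])/f*d,-d,np.ones_like(d)],-1)@W.T
for lo,hi,z in((.018,.036,.028),(.046,.066,.058)):
  m=((P[...,2]>lo)&(P[...,2]<hi)&(d>0)&(hsv[...,1]<70)&(hsv[...,2]>150)).astype(np.uint8)
  m=cv2.morphologyEx(m,cv2.MORPH_OPEN,np.ones((5,5)))
  print(z)
  for r in rects("wrist",p,m,z,W=W,amin=500): print("  px",r[0],"xy",r[1:3],"size",r[3:5],"yaw",r[5])
E
python3 find.py; python3 - <<'E'
from h import *
c=np.array([cast("top",(160+u/2.5,140+v/2.5),.03) for u,v in((295,137),(438,138),(436,270),(292,270))]);print(c,c.mean(0))
E
```

```text
0.028
  px [311. 229.] xy (0.4446, 0.2477) size (0.071, 0.039) yaw -4.1
  px [209. 187.] xy (0.5191, 0.4106) size (0.071, 0.042) yaw -5.2
  px [531. 189.] xy (0.5188, -0.0526) size (0.197, 0.119) yaw -1.1
  px [400. 195.] xy (0.5208, 0.0784) size (0.198, 0.119) yaw -1.0
  px [292. 126.] xy (0.607, 0.2715) size (0.069, 0.04) yaw 4.4
  px [143.  28.] xy (0.7391, 0.4542) size (0.145, 0.058) yaw -80.1
0.058
[[ 0.61807607  0.1018287   0.03      ]
 [ 0.61816884 -0.08124836  0.03      ]
 [ 0.44894187 -0.07905073  0.03      ]
 [ 0.44773928  0.10200017  0.03      ]] [0.53323152 0.01088245 0.03      ]
```

View pics/last.png

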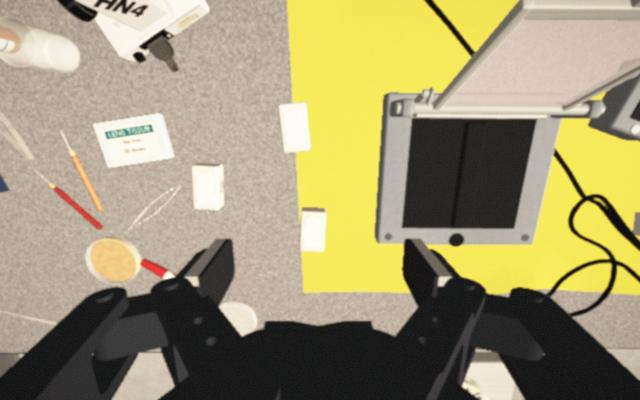

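The guard stands open, with mailers at (292,126) C, (311,229) A and (209,187) B. I'll pick C first and place it rear left.

```bash
python3 plan.py .607 .269 .12 3.5 .607 .269 .035 3.5 .607 .269 .15 3.5 .562 .062 .15 -.9 .562 .062 .067 -.9
```

```text
t 9.4 now [0.5559 0.2328 0.3337] yaw -0.7
turn [-0.  -0.  -4.2] shift cm in final axes [ 5.32 -3.31 21.37]
turn [0. 0. 0.] shift cm in final axes [ 0.  -0.   8.5]
turn [0. 0. 0.] shift cm in final axes [  0.    0.  -11.5]
turn [ 0.  -0.   4.4] shift cm in final axes [-4.17 20.77  0.  ]
turn [0. 0. 0.] shift cm in final axes [ 0.  -0.   8.3]
```

```bash
python3 -m jog '[{"xyz":[0,0,0],"delta_rot":[0,0,-4.2],"gripper":0},{"xyz":[1.3,-0.8,5.3],"delta_rot":[0,0,0],"gripper":0},{"xyz":[1.3,-0.8,5.3],"delta_rot":[0,0,0],"gripper":0},{"xyz":[1.3,-0.8,5.3],"delta_rot":[0,0,0],"gripper":0},{"xyz":[1.4,-0.9,5.4],"delta_rot":[0,0,0],"gripper":0},{"xyz":[0,0,4.3],"delta_rot":[0,0,0],"gripper":0},{"xyz":[0,0,4.2],"delta_rot":[0,0,0],"gripper":0},{"xyz":[0,0,0],"delta_rot":[0,0,0],"gripper":0}]' && python3 -m jog '[{"xyz":[0,0,0],"delta_rot":[0,0,0],"gripper":1},{"xyz":[0,0,0],"delta_rot":[0,0,0],"gripper":1},{"xyz":[0,0,0],"delta_rot":[0,0,0],"gripper":1},{"xyz":[0,0,0],"delta_rot":[0,0,0],"gripper":1},{"xyz":[0,0,-3],"delta_rot":[0,0,0],"gripper":1},{"xyz":[0,0,-4.5],"delta_rot":[0,0,0],"gripper":1},{"xyz":[0,0,-4],"delta_rot":[0,0,0],"gripper":1},{"xyz":[0,0,0],"delta_rot":[0,0,4.4],"gripper":1}]'; python3 plan.py .562 .062 .15 -.9 .562 .062 .067 -.9
```

```text
t: 10.4
tool_pos: [0.6052, 0.2643, 0.0327]
orientation: [3.139, 0.006, 0.057]
contact_force: [-0.3, -0.4, 0.6]
opening: 0.0854
gripper_force: 0.0
t: 11.4
tool_pos: [0.6098, 0.2674, 0.1557]
orientation: [-3.138, -0.007, -0.02]
contact_force: [1.0, -0.5, -0.9]
opening: 0.0381
gripper_force: 60.5
t 11.4 now [0.6098 0.2674 0.1557] yaw -1.2
turn [-0.2 -0.4 -0.3] shift cm in final axes [-4.45 20.62  0.57]
turn [0. 0. 0.] shift cm in final axes [ 0.  -0.   8.3]
```

```bash
python3 -m jog '[{"xyz":[-1.1,5.1,0],"delta_rot":[0,0,0],"gripper":1},{"xyz":[-1.1,5.1,0],"delta_rot":[0,0,0],"gripper":1},{"xyz":[-1.1,5.2,0],"delta_rot":[0,0,0],"gripper":1},{"xyz":[-1.1,5.2,0],"delta_rot":[0,0,0],"gripper":1},{"xyz":[0,0,0],"delta_rot":[0,0,0],"gripper":1},{"xyz":[0,0,3],"delta_rot":[0,0,0],"gripper":1},{"xyz":[0,0,3],"delta_rot":[0,0,0],"gripper":1},{"xyz":[0,0,0],"delta_rot":[0,0,0],"gripper":1}]';python3 plan.py .562 .062 .066 -.9
```

```text
t: 12.4
tool_pos: [0.5585, 0.0618, 0.0894]
orientation: [3.141, 0.003, -0.018]
contact_force: [0.1, -0.3, -0.5]
opening: 0.0384
gripper_force: 60.6
t 12.4 now [0.5585 0.0618 0.0894] yaw -1.0
turn [ 0.   0.2 -0.1] shift cm in final axes [ 0.35 -0.03  2.34]
```

```bash
python3 -m jog '[{"xyz":[0.35,0,1.2],"delta_rot":[0,0,0],"gripper":1},{"xyz":[0,0,1.1],"delta_rot":[0,0,0],"gripper":1},{"xyz":[0,0,0],"delta_rot":[0,0,0],"gripper":1},{"xyz":[0,0,0],"delta_rot":[0,0,0],"gripper":0.35},{"xyz":[0,0,0],"delta_rot":[0,0,0],"gripper":0.35},{"xyz":[0,0,-3],"delta_rot":[0,0,0],"gripper":0.35},{"xyz":[-2,0,-5],"delta_rot":[0,0,0],"gripper":0},{"xyz":[-3,-5,-3],"delta_rot":[0,0,0],"gripper":0}]';python3 plan.py .4435 .2455 .18 -4 .4435 .2455 .035 -4
```

```text
t: 13.4
tool_pos: [0.5163, 0.1086, 0.1783]
orientation: [-3.141, -0.003, -0.022]
contact_force: [1.3, 1.2, -0.2]
opening: 0.0852
gripper_force: 0.0
t 13.4 now [0.5163 0.1086 0.1783] yaw -1.3
turn [-0.  -0.2  2.7] shift cm in final axes [ -8.22 -13.15  -0.17]
turn [0. 0. 0.] shift cm in final axes [ 0.  -0.  14.5]
```

```bash
python3 -m jog '[{"xyz":[0,0,0],"delta_rot":[0,0,3],"gripper":0},{"xyz":[-2.6,-4.3,0],"delta_rot":[0,0,0],"gripper":0},{"xyz":[-2.6,-4.3,0],"delta_rot":[0,0,0],"gripper":0},{"xyz":[-2.6,-4.3,0],"delta_rot":[0,0,0],"gripper":0},{"xyz":[0,0,0],"delta_rot":[0,0,0],"gripper":0},{"xyz":[0,0,0],"delta_rot":[0,0,0],"gripper":0}]';python3 find.py;python3 plan.py .4435 .2455 .035 -4
```

```text
t: 14.15
tool_pos: [0.4468, 0.2438, 0.1761]
orientation: [3.141, -0.0, -0.07]
contact_force: [0.0, -0.1, -0.6]
opening: 0.0855
gripper_force: 0.0
0.028
  px [316. 201.] xy (0.444, 0.2478) size (0.069, 0.039) yaw -3.1
  px [131. 123.] xy (0.5179, 0.4089) size (0.068, 0.044) yaw -4.5
  px [491. 124.] xy (0.5083, 0.0344) size (0.205, 0.176) yaw 89.0
0.058
  px [551.  47.] xy (0.5549, 0.0636) size (0.057, 0.038) yaw -1.3
t 14.2 now [0.447  0.2433 0.1761] yaw -4.1
turn [ 0.  -0.  -0.1] shift cm in final axes [-0.37 -0.19 14.11]
```

```bash
python3 -m jog '[{"xyz":[-0.3,-0.3,4.7],"delta_rot":[0,0,0],"gripper":0},{"xyz":[0,0,4.7],"delta_rot":[0,0,0],"gripper":0},{"xyz":[0,0,4.7],"delta_rot":[0,0,0],"gripper":0},{"xyz":[0,0,0],"delta_rot":[0,0,0],"gripper":0},{"xyz":[0,0,0],"delta_rot":[0,0,0],"gripper":1},{"xyz":[0,0,0],"delta_rot":[0,0,0],"gripper":1},{"xyz":[0,0,0],"delta_rot":[0,0,0],"gripper":1},{"xyz":[0,0,0],"delta_rot":[0,0,0],"gripper":1}]' && python3 -m jog '[{"xyz":[0,0,-4],"delta_rot":[0,0,0],"gripper":1},{"xyz":[0,0,-4],"delta_rot":[0,0,0],"gripper":1},{"xyz":[0,0,-4],"delta_rot":[0,0,-3.1],"gripper":1},{"xyz":[0,0,0],"delta_rot":[0,0,0],"gripper":1},{"xyz":[0,0,0],"delta_rot":[0,0,0],"gripper":1}]'; python3 plan.py .489 .063 .15 -.9 .489 .063 .066 -.9
```

```text
t: 15.2
tool_pos: [0.4451, 0.2476, 0.0371]
orientation: [-3.14, -0.003, -0.071]
contact_force: [-0.8, -1.7, 9.1]
opening: 0.0387
gripper_force: 60.3
t: 15.82
tool_pos: [0.4438, 0.2471, 0.1554]
orientation: [-3.141, -0.001, -0.017]
contact_force: [-0.2, -0.4, -1.0]
opening: 0.0385
gripper_force: 61.2
t 15.825 now [0.4438 0.2471 0.1554] yaw -1.0
turn [-0.  -0.  -0.1] shift cm in final axes [ 4.8  18.34  0.54]
turn [0. 0. 0.] shift cm in final axes [ 0.  -0.   8.4]
```

```bash
python3 -m jog '[{"xyz":[1.2,4.6,0],"delta_rot":[0,0,0],"gripper":1},{"xyz":[1.2,4.6,0],"delta_rot":[0,0,0],"gripper":1},{"xyz":[1.2,4.6,0],"delta_rot":[0,0,0],"gripper":1},{"xyz":[1.2,4.5,0],"delta_rot":[0,0,0],"gripper":1},{"xyz":[0,0,2],"delta_rot":[0,0,0],"gripper":1},{"xyz":[0,0,2],"delta_rot":[0,0,0],"gripper":1},{"xyz":[0,0,2],"delta_rot":[0,0,0],"gripper":1},{"xyz":[0,0,0],"delta_rot":[0,0,0],"gripper":1}]';python3 plan.py .489 .063 .067 -.9
```

```text
t: 16.82
tool_pos: [0.4869, 0.0631, 0.0929]
orientation: [3.141, 0.005, -0.017]
contact_force: [0.0, -0.4, 0.4]
opening: 0.0384
gripper_force: 61.2
t 16.825 now [0.4869 0.0631 0.0929] yaw -1.0
turn [ 0.   0.3 -0.1] shift cm in final axes [0.21 0.   2.59]
```

```bash
python3 -m jog '[{"xyz":[0,0,1.3],"delta_rot":[0,0,0],"gripper":1},{"xyz":[0,0,1.1],"delta_rot":[0,0,0],"gripper":1},{"xyz":[0,0,0],"delta_rot":[0,0,0],"gripper":1},{"xyz":[0,0,0],"delta_rot":[0,0,0],"gripper":0.35},{"xyz":[0,0,0],"delta_rot":[0,0,0],"gripper":0.35},{"xyz":[0,0,-3],"delta_rot":[0,0,0],"gripper":0.35},{"xyz":[0,0,-6],"delta_rot":[0,0,0],"gripper":0},{"xyz":[0,0,-6],"delta_rot":[0,0,0],"gripper":0}]' && python3 -m jog '[{"xyz":[0,-4.5,0],"delta_rot":[0,0,3.6],"gripper":0},{"xyz":[0,-4.5,0],"delta_rot":[0,0,0],"gripper":0},{"xyz":[0,-4.5,0],"delta_rot":[0,0,0],"gripper":0},{"xyz":[0,-4.5,0],"delta_rot":[0,0,0],"gripper":0},{"xyz":[0,0,0],"delta_rot":[0,0,0],"gripper":0},{"xyz":[0,0,0],"delta_rot":[0,0,0],"gripper":0}]'; python3 find.py;python3 plan.py .518 .4075 .035 -4.5
```

```text
t: 17.82
tool_pos: [0.4885, 0.0633, 0.2229]
orientation: [3.142, 0.0, -0.017]
contact_force: [1.5, -0.6, -0.4]
opening: 0.0849
gripper_force: 0.0
t: 18.58
tool_pos: [0.5001, 0.2425, 0.2211]
orientation: [3.141, 0.0, -0.079]
contact_force: [0.3, 0.3, -0.6]
opening: 0.0851
gripper_force: 0.0
0.028
  px [169. 175.] xy (0.5186, 0.4097) size (0.069, 0.043) yaw -4.5
  px [605. 171.] xy (0.5109, -0.0476) size (0.183, 0.129) yaw -1.1
  px [447. 158.] xy (0.5243, 0.0776) size (0.205, 0.119) yaw -0.9
0.058
  px [494. 177.] xy (0.4875, 0.0657) size (0.069, 0.038) yaw -1.1
  px [503. 109.] xy (0.5619, 0.0635) size (0.069, 0.038) yaw -1.0
t 18.625 now [0.5001 0.2421 0.2211] yaw -4.6
turn [ 0.   0.  -0.1] shift cm in final axes [  0.49 -16.63  18.61]
```

View pics/last.png

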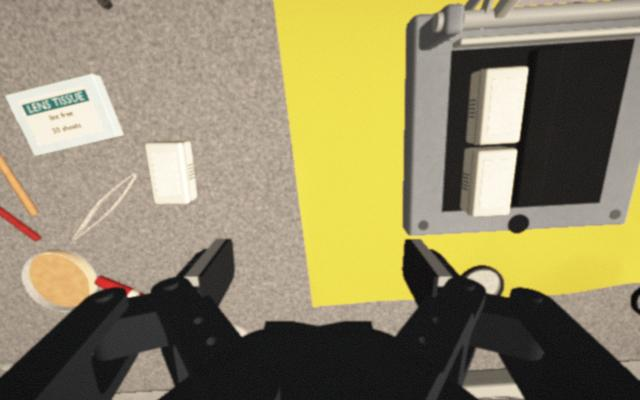

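Both mailers lie flat on the mat at (495,105) and (490,180). Next is B at (170,172).

```bash
python3 -m jog '[{"xyz":[0.1,-5.5,3.7],"delta_rot":[0,0,0],"gripper":0},{"xyz":[0.2,-5.5,3.7],"delta_rot":[0,0,0],"gripper":0},{"xyz":[0.2,-5.6,3.7],"delta_rot":[0,0,0],"gripper":0},{"xyz":[0,0,3.7],"delta_rot":[0,0,0],"gripper":0},{"xyz":[0,0,3.8],"delta_rot":[0,0,0],"gripper":0},{"xyz":[0,0,0],"delta_rot":[0,0,0],"gripper":0},{"xyz":[0,0,0],"delta_rot":[0,0,0],"gripper":1},{"xyz":[0,0,0],"delta_rot":[0,0,0],"gripper":1}]' && python3 -m jog '[{"xyz":[0,0,0],"delta_rot":[0,0,0],"gripper":1},{"xyz":[0,0,0],"delta_rot":[0,0,0],"gripper":1},{"xyz":[0,0,-4.5],"delta_rot":[0,0,0],"gripper":1},{"xyz":[0,0,-4.5],"delta_rot":[0,0,0],"gripper":1},{"xyz":[0,0,-4.5],"delta_rot":[0,0,-3.6],"gripper":1},{"xyz":[0,0,0],"delta_rot":[0,0,0],"gripper":1},{"xyz":[0,0,0],"delta_rot":[0,0,0],"gripper":1}]'; python3 plan.py .561 -.038 .17 -.9 .561 -.038 .067 -.9
```

```text
t: 19.62
tool_pos: [0.5188, 0.3983, 0.044]
orientation: [-3.139, -0.002, -0.081]
contact_force: [-0.6, 0.3, 1.0]
opening: 0.052
gripper_force: 0.2
t: 20.5
tool_pos: [0.5172, 0.3976, 0.1771]
orientation: [-3.141, -0.0, -0.018]
contact_force: [-0.1, -0.1, -0.3]
opening: 0.0382
gripper_force: 60.9
t 20.5 now [0.5172 0.3976 0.1771] yaw -1.0
turn [-0.  -0.  -0.1] shift cm in final axes [ 5.06 43.49  0.71]
turn [0. 0. 0.] shift cm in final axes [ 0.  -0.  10.3]
```

```bash
python3 -m jog '[{"xyz":[0.6,4.8,0],"delta_rot":[0,0,0],"gripper":1},{"xyz":[0.6,4.8,0],"delta_rot":[0,0,0],"gripper":1},{"xyz":[0.6,4.8,0],"delta_rot":[0,0,0],"gripper":1},{"xyz":[0.6,4.8,0],"delta_rot":[0,0,0],"gripper":1},{"xyz":[0.6,4.8,0],"delta_rot":[0,0,0],"gripper":1},{"xyz":[0.6,4.8,0],"delta_rot":[0,0,0],"gripper":1},{"xyz":[0.6,4.8,0],"delta_rot":[0,0,0],"gripper":1},{"xyz":[0.6,4.8,0],"delta_rot":[0,0,0],"gripper":1}]' && python3 -m jog '[{"xyz":[0.2,4.8,0],"delta_rot":[0,0,0],"gripper":1},{"xyz":[0,0,0],"delta_rot":[0,0,0],"gripper":1},{"xyz":[0,0,0],"delta_rot":[0,0,0],"gripper":1}]'; python3 plan.py .561 -.038 .073 -.9
```

```text
t: 21.5
tool_pos: [0.5579, 0.0115, 0.1754]
orientation: [3.142, 0.003, -0.017]
contact_force: [0.7, -0.6, -0.2]
opening: 0.038
gripper_force: 60.9
t: 21.88
tool_pos: [0.5594, -0.0347, 0.1758]
orientation: [-3.141, 0.002, -0.018]
contact_force: [-0.1, 1.8, 0.0]
opening: 0.0379
gripper_force: 60.9
t 21.875 now [ 0.5594 -0.0347  0.1758] yaw -1.0
turn [-0.   0.1 -0.1] shift cm in final axes [ 0.17  0.32 10.28]
```

```bash
python3 -m jog '[{"xyz":[0.2,0.3,4],"delta_rot":[0,0,0],"gripper":1},{"xyz":[0,0,3],"delta_rot":[0,0,0],"gripper":1},{"xyz":[0,0,2],"delta_rot":[0,0,0],"gripper":1},{"xyz":[0,0,1.3],"delta_rot":[0,0,0],"gripper":1},{"xyz":[0,0,0],"delta_rot":[0,0,0],"gripper":1},{"xyz":[0,0,0],"delta_rot":[0,0,0],"gripper":1}]'
```

```text
t: 22.62
tool_pos: [0.5622, -0.0374, 0.074]
orientation: [-3.142, -0.0, -0.016]
contact_force: [0.1, 0.7, -0.4]
opening: 0.0381
gripper_force: 68.1
```

```bash
python3 -m jog '[{"xyz":[0,0,0.2],"delta_rot":[0,0,0],"gripper":1},{"xyz":[0,0,0],"delta_rot":[0,0,0],"gripper":1},{"xyz":[0,0,0],"delta_rot":[0,0,0],"gripper":0.35},{"xyz":[0,0,0],"delta_rot":[0,0,0],"gripper":0.35},{"xyz":[0,0,-3],"delta_rot":[0,0,0],"gripper":0.35},{"xyz":[0,0,-6],"delta_rot":[0,0,0],"gripper":0},{"xyz":[0,0,-6],"delta_rot":[0,0,0],"gripper":0}]' && python3 -m jog '[{"xyz":[0,5,0],"delta_rot":[0,0,-7.3],"gripper":0},{"xyz":[0,5,0],"delta_rot":[0,0,0],"gripper":0},{"xyz":[0,5,0],"delta_rot":[0,0,0],"gripper":0},{"xyz":[0,5,0],"delta_rot":[0,0,0],"gripper":0},{"xyz":[0,5,0],"delta_rot":[0,0,0],"gripper":0},{"xyz":[0,5,0],"delta_rot":[0,0,0],"gripper":0},{"xyz":[0,0,0],"delta_rot":[0,0,0],"gripper":0},{"xyz":[0,0,0],"delta_rot":[0,0,0],"gripper":0}]'; python3 find.py;python3 plan.py .585 -.397 .035 6.4
```

```text
t: 23.5
tool_pos: [0.5616, -0.038, 0.2233]
orientation: [-3.142, 0.001, -0.017]
contact_force: [0.8, 0.2, -0.3]
opening: 0.0853
gripper_force: 0.0
t: 24.5
tool_pos: [0.5883, -0.3361, 0.2214]
orientation: [-3.141, 0.001, 0.11]
contact_force: [0.3, -0.3, -0.6]
opening: 0.0852
gripper_force: 0.0
0.028
  px [291. 286.] xy (0.4523, -0.3218) size (0.051, 0.041) yaw -83.6
  px [466. 198.] xy (0.5826, -0.5064) size (0.051, 0.028) yaw -51.8
  px [367. 183.] xy (0.587, -0.3952) size (0.067, 0.038) yaw 6.6
  px [120. 198.] xy (0.534, -0.1115) size (0.226, 0.019) yaw -1.2
  px [467.  93.] xy (0.6939, -0.4787) size (0.049, 0.025) yaw 36.5
0.058
  px [ 27. 179.] xy (0.561, -0.0434) size (0.07, 0.048) yaw -0.8
  px [346.  17.] xy (0.7386, -0.3403) size (0.054, 0.03) yaw -83.8
t 24.55 now [ 0.5885 -0.3355  0.2216] yaw 6.3
turn [-0.   0.  -0.1] shift cm in final axes [-1.03  6.07 18.66]
```

View pics/last.png

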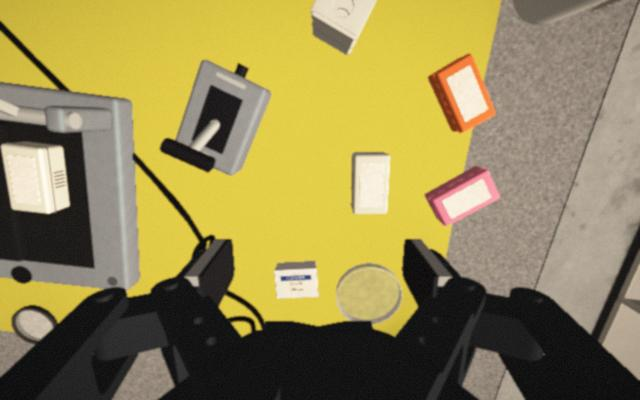

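The white mailer D sits at (371,183); the orange and pink decoys and the carton and dish are clear of the fingers. The third mailer is on the mat at (35,178).

```bash
python3 -m jog '[{"xyz":[-0.4,3,3],"delta_rot":[0,0,0],"gripper":0},{"xyz":[-0.5,3,3],"delta_rot":[0,0,0],"gripper":0},{"xyz":[0,0,3.2],"delta_rot":[0,0,0],"gripper":0},{"xyz":[0,0,3.2],"delta_rot":[0,0,0],"gripper":0},{"xyz":[0,0,3.2],"delta_rot":[0,0,0],"gripper":0},{"xyz":[0,0,3],"delta_rot":[0,0,0],"gripper":0},{"xyz":[0,0,0],"delta_rot":[0,0,0],"gripper":0},{"xyz":[0,0,0],"delta_rot":[0,0,0],"gripper":1}]' && python3 -m jog '[{"xyz":[0,0,0],"delta_rot":[0,0,0],"gripper":1},{"xyz":[0,0,0],"delta_rot":[0,0,0],"gripper":1},{"xyz":[0,0,0],"delta_rot":[0,0,0],"gripper":1},{"xyz":[0,0,-4.5],"delta_rot":[0,0,0],"gripper":1},{"xyz":[0,0,-4.5],"delta_rot":[0,0,0],"gripper":1},{"xyz":[0,0,-5.5],"delta_rot":[0,0,7.3],"gripper":1},{"xyz":[0,0,0],"delta_rot":[0,0,0],"gripper":1},{"xyz":[0,0,0],"delta_rot":[0,0,0],"gripper":1}]'; python3 plan.py .4875 -.038 .18 -.9 .4875 -.038 .067 -.9
```

```text
t: 25.55
tool_pos: [0.5873, -0.3967, 0.0372]
orientation: [3.141, -0.001, 0.111]
contact_force: [-0.8, -0.5, -0.1]
opening: 0.0696
gripper_force: 0.0
t: 26.55
tool_pos: [0.5861, -0.3969, 0.1809]
orientation: [3.142, -0.0, -0.016]
contact_force: [0.8, 0.5, -0.9]
opening: 0.0388
gripper_force: 60.8
t 26.55 now [ 0.5861 -0.3969  0.1809] yaw -0.9
turn [ 0. -0. -0.] shift cm in final axes [-10.43 -35.73   0.09]
turn [0. 0. 0.] shift cm in final axes [ 0.  -0.  11.3]
```

```bash
python3 -m jog '[{"xyz":[-1.3,-4.5,0],"delta_rot":[0,0,0],"gripper":1},{"xyz":[-1.3,-4.5,0],"delta_rot":[0,0,0],"gripper":1},{"xyz":[-1.3,-4.5,0],"delta_rot":[0,0,0],"gripper":1},{"xyz":[-1.3,-4.5,0],"delta_rot":[0,0,0],"gripper":1},{"xyz":[-1.3,-4.5,0],"delta_rot":[0,0,0],"gripper":1},{"xyz":[-1.3,-4.5,0],"delta_rot":[0,0,0],"gripper":1},{"xyz":[-1.3,-4.5,0],"delta_rot":[0,0,0],"gripper":1},{"xyz":[-1.3,-4.3,0],"delta_rot":[0,0,0],"gripper":1}]' && python3 -m jog '[{"xyz":[0,0,0],"delta_rot":[0,0,0],"gripper":1},{"xyz":[0,0,0],"delta_rot":[0,0,0],"gripper":1},{"xyz":[0,0,0],"delta_rot":[0,0,0],"gripper":1}]'; python3 find.py; python3 plan.py .4875 -.038 .067 -.9
```

```text
t: 27.55
tool_pos: [0.4868, -0.0359, 0.1794]
orientation: [-3.141, 0.003, -0.016]
contact_force: [1.3, -0.1, -0.6]
opening: 0.0385
gripper_force: 60.8
t: 27.92
tool_pos: [0.4886, -0.0382, 0.1804]
orientation: [3.141, 0.001, -0.018]
contact_force: [0.2, -0.5, -0.4]
opening: 0.0384
gripper_force: 60.8
0.028
  px [594. 219.] xy (0.4502, -0.3144) size (0.052, 0.041) yaw -80.7
  px [160. 148.] xy (0.5247, 0.0805) size (0.204, 0.114) yaw -1.0
  px [349.  86.] xy (0.5813, -0.0467) size (0.302, 0.147) yaw 45.1
0.058
  px [204. 197.] xy (0.4875, 0.0618) size (0.068, 0.042) yaw -1.4
  px [319. 112.] xy (0.5598, -0.0373) size (0.068, 0.038) yaw -0.9
  px [193. 113.] xy (0.5616, 0.0594) size (0.068, 0.042) yaw -1.1
t 27.975 now [ 0.4887 -0.0382  0.1805] yaw -1.0
turn [ 0.   0.  -0.1] shift cm in final axes [-0.12 -0.02 11.35]
```

```bash
python3 -m jog '[{"xyz":[-0.25,0,4],"delta_rot":[0,0,0],"gripper":1},{"xyz":[0,0,3.3],"delta_rot":[0,0,0],"gripper":1},{"xyz":[0,0,2.5],"delta_rot":[0,0,0],"gripper":1},{"xyz":[0,0,1.4],"delta_rot":[0,0,0],"gripper":1},{"xyz":[0,0,0],"delta_rot":[0,0,0],"gripper":1},{"xyz":[0,0,0],"delta_rot":[0,0,0],"gripper":1}]' && python3 -m jog '[{"xyz":[0,0,0.1],"delta_rot":[0,0,0],"gripper":1},{"xyz":[0,0,0],"delta_rot":[0,0,0],"gripper":0.35},{"xyz":[0,0,0],"delta_rot":[0,0,0],"gripper":0.35},{"xyz":[0,0,-3],"delta_rot":[0,0,0],"gripper":0.35},{"xyz":[0,0,-6],"delta_rot":[0,0,0],"gripper":0},{"xyz":[-4,-4.5,-6],"delta_rot":[0,0,0],"gripper":0},{"xyz":[0,0,-2],"delta_rot":[0,0,0],"gripper":0},{"xyz":[0,0,0],"delta_rot":[0,0,0],"gripper":0}]'; python3 -m jog '[{"xyz":[0,0,0],"delta_rot":[0,0,0],"gripper":1},{"xyz":[0,0,0],"delta_rot":[0,0,0],"gripper":1}]'; python3 find.py
```

```text
t: 28.72
tool_pos: [0.4865, -0.0376, 0.0692]
orientation: [3.142, -0.001, -0.018]
contact_force: [0.5, 0.0, -1.4]
opening: 0.0386
gripper_force: 62.4
t: 29.72
tool_pos: [0.4581, -0.0035, 0.2236]
orientation: [3.142, -0.004, -0.016]
contact_force: [0.3, 0.1, 0.4]
opening: 0.0854
gripper_force: 0.0
t: 29.98
tool_pos: [0.4567, -0.0039, 0.2207]
orientation: [3.142, 0.002, -0.017]
contact_force: [-0.0, 0.1, 0.2]
opening: 0.0516
gripper_force: 0.0
0.028
  px [598. 177.] xy (0.4492, -0.3143) size (0.052, 0.041) yaw -80.7
  px [287. 126.] xy (0.5252, 0.0129) size (0.252, 0.21) yaw 89.0
0.058
  px [248. 145.] xy (0.4869, 0.0629) size (0.068, 0.04) yaw -1.0
  px [350. 158.] xy (0.4861, -0.0366) size (0.069, 0.038) yaw -0.2
  px [356.  74.] xy (0.5592, -0.0368) size (0.069, 0.038) yaw -0.8
  px [237.  68.] xy (0.5614, 0.0607) size (0.068, 0.04) yaw -1.2
```

View pics/last.png

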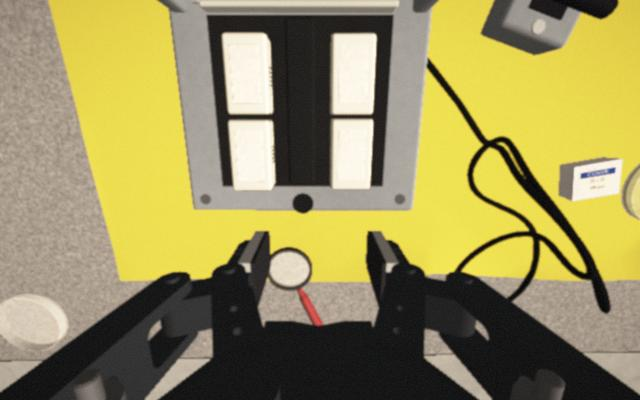

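All four mailers lie on the mat beside the rib. I'll check the margins from this view.

```bash
python3 - <<'E'
from h import *
W=np.load("pics/lastW.npy");c=lambda u,v:cast("wrist",(u,v),.03,W=W)[:2].round(4)
print("front edge",c(194,209),c(414,209),"->origin x",(c(194,209)+c(414,209))[0]/2+.115)
print("mat",c(209,16),c(391,16),c(222,187),c(385,186))
E
python3 plan.py .457 -.0038 .35 -.9 .775 .010 .35 -.9 .775 .010 .262 -.9
```

```text
front edge [0.4231 0.1396] [ 0.4187 -0.1126] ->origin x 0.5359
mat [0.6177 0.0987] [ 0.6146 -0.076 ] [0.4485 0.1047] [ 0.4465 -0.0781]
t 30.025 now [ 0.4568 -0.0039  0.2208] yaw -1.0
turn [ 0.   0.1 -0.1] shift cm in final axes [  0.02  -0.02 -12.92]
turn [0. 0. 0.] shift cm in final axes [31.77 -1.88 -0.  ]
turn [0. 0. 0.] shift cm in final axes [ 0.  -0.   8.8]
```

```bash
python3 -m jog '[{"xyz":[0,0,-4.5],"delta_rot":[0,0,0],"gripper":1},{"xyz":[0,0,-4.5],"delta_rot":[0,0,0],"gripper":1},{"xyz":[0,0,-4.5],"delta_rot":[0,0,0],"gripper":1},{"xyz":[5,-0.4,0],"delta_rot":[0,0,0],"gripper":1},{"xyz":[5,-0.4,0],"delta_rot":[0,0,0],"gripper":1},{"xyz":[5,-0.4,0],"delta_rot":[0,0,0],"gripper":1},{"xyz":[5,-0.4,0],"delta_rot":[0,0,0],"gripper":1},{"xyz":[5,-0.4,0],"delta_rot":[0,0,0],"gripper":1}]' && python3 -m jog '[{"xyz":[5,0,0],"delta_rot":[0,0,0],"gripper":1},{"xyz":[1.5,0,0],"delta_rot":[0,0,0],"gripper":1},{"xyz":[0,0,0],"delta_rot":[0,0,0],"gripper":1},{"xyz":[0,0,0],"delta_rot":[0,0,0],"gripper":1}]'; python3 plan.py .765 .010 .265 -.9
```

```text
t: 31.02
tool_pos: [0.7091, 0.0119, 0.3554]
orientation: [3.142, 0.002, -0.017]
contact_force: [0.1, 0.4, 0.8]
opening: 0.0001
gripper_force: 0.0
t: 31.52
tool_pos: [0.7718, 0.0108, 0.3561]
orientation: [3.142, 0.002, -0.017]
contact_force: [-0.6, -0.1, -0.7]
opening: -0.0002
gripper_force: 0.0
t 31.525 now [0.7718 0.0108 0.3561] yaw -1.0
turn [ 0.   0.1 -0.1] shift cm in final axes [-0.68  0.09  9.11]
```

```bash
python3 -m jog '[{"xyz":[0,0,4.6],"delta_rot":[0,0,0],"gripper":1},{"xyz":[0,0,4.5],"delta_rot":[0,0,0],"gripper":1},{"xyz":[0,0,0],"delta_rot":[0,0,0],"gripper":1},{"xyz":[-2,0,0],"delta_rot":[0,0,0],"gripper":1},{"xyz":[-2,0,0],"delta_rot":[0,0,0],"gripper":1},{"xyz":[-2,0,0],"delta_rot":[0,0,0],"gripper":1},{"xyz":[-2,0,0],"delta_rot":[0,0,0],"gripper":1},{"xyz":[-2,0,0],"delta_rot":[0,0,0],"gripper":1}]' && python3 -m jog '[{"xyz":[-2,0,0],"delta_rot":[0,0,0],"gripper":1},{"xyz":[-2,0,0],"delta_rot":[0,0,0],"gripper":1},{"xyz":[-2,0,0],"delta_rot":[0,0,0],"gripper":1},{"xyz":[-2,0,0],"delta_rot":[0,0,0],"gripper":1},{"xyz":[-2,0,0],"delta_rot":[0,0,0],"gripper":1},{"xyz":[-1,0,0],"delta_rot":[0,0,0],"gripper":1},{"xyz":[0,0,0],"delta_rot":[0,0,0],"gripper":1},{"xyz":[0,0,0],"delta_rot":[0,0,0],"gripper":1}]'
python3 - <<'E'
from h import *
p,d=env.grab_frame("scene");cv2.imwrite("pics/s5.png",cv2.resize(p[120:320,150:470],None,fx=2.4,fy=2.4))
E
```

```text
t: 32.52
tool_pos: [0.6732, 0.0126, 0.2698]
orientation: [-3.141, -0.005, -0.017]
contact_force: [1.4, -0.3, 1.2]
opening: 0.0002
gripper_force: 0.7
t: 33.52
tool_pos: [0.5634, 0.0145, 0.2667]
orientation: [-3.142, -0.001, -0.017]
contact_force: [0.9, 0.7, 0.1]
opening: 0.0001
gripper_force: 0.0
```

View pics/s5.png

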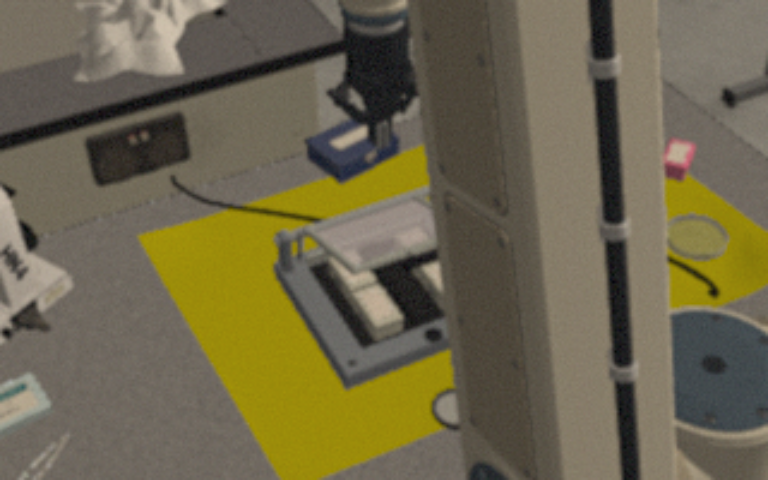

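The mailers lie on the mat, but the guard's front corner at (350,270) looks higher than when shut. It may still be swinging, so I'll let time pass and measure its height.

```bash
python3 -m jog '[{"xyz":[0,0,-4],"delta_rot":[0,0,0],"gripper":1},{"xyz":[0,0,-4],"delta_rot":[0,0,0],"gripper":1},{"xyz":[0,0,0],"delta_rot":[0,0,0],"gripper":1},{"xyz":[0,0,0],"delta_rot":[0,0,0],"gripper":1}]'
python3 - <<'E'
from h import *
p,d=env.grab_frame("scene")
a=cv2.imread("pics/scene0.png");
cv2.imwrite("pics/s6.png",np.hstack([cv2.resize(q[180:290,250:360],None,fx=3.6,fy=3.6) for q in(a,p)]))
E
```

```text
t: 34.08
tool_pos: [0.5626, 0.0145, 0.3454]
orientation: [3.142, 0.001, -0.017]
contact_force: [-1.2, 0.3, 0.6]
opening: 0.0001
gripper_force: 0.0
```

View pics/s6.png

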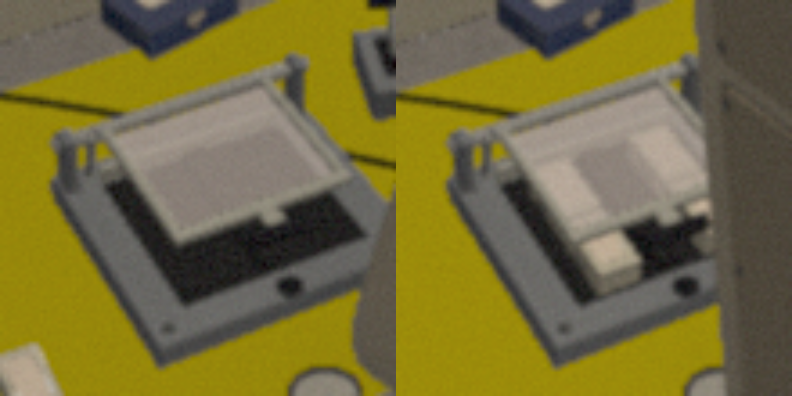

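The guard is shut: its corner is at the same place as at the start (left half of the picture), with the mailers under it. Now the lever.

```bash
python3 plan.py .563 -.199 .2 -20 .563 -.199 .088 -20
```

```text
t 34.125 now [0.5622 0.0145 0.3448] yaw -1.0
turn [ 0.   0.1 19. ] shift cm in final axes [ 7.37 20.03 14.48]
turn [0. 0. 0.] shift cm in final axes [ 0.  -0.  11.2]
```

```bash
python3 -m jog '[{"xyz":[0,0,0],"delta_rot":[0,0,9.5],"gripper":1},{"xyz":[0,0,0],"delta_rot":[0,0,9.5],"gripper":1},{"xyz":[1.8,5,0],"delta_rot":[0,0,0],"gripper":1},{"xyz":[1.8,5,0],"delta_rot":[0,0,0],"gripper":1},{"xyz":[1.9,5,0],"delta_rot":[0,0,0],"gripper":1},{"xyz":[1.9,5,0],"delta_rot":[0,0,0],"gripper":1},{"xyz":[0,0,4.5],"delta_rot":[0,0,0],"gripper":1},{"xyz":[0,0,4.5],"delta_rot":[0,0,0],"gripper":1}]' && python3 -m jog '[{"xyz":[0,0,4],"delta_rot":[0,0,0],"gripper":1},{"xyz":[0,0,0],"delta_rot":[0,0,0],"gripper":1},{"xyz":[0,0,0],"delta_rot":[0,0,0],"gripper":1}]'
python3 find.py >/dev/null; python3 plan.py .563 -.199 .088 -20; python3 - <<'E'
import cv2
cv2.imwrite("pics/l7.png",cv2.imread("pics/last.png")[0:260,80:560])
E
```

```text
t: 35.12
tool_pos: [0.5632, -0.1996, 0.2537]
orientation: [-3.142, 0.001, -0.35]
contact_force: [0.1, 0.5, -0.5]
opening: -0.0004
gripper_force: 0.0
t: 35.5
tool_pos: [0.5643, -0.1989, 0.2167]
orientation: [-3.142, -0.0, -0.349]
contact_force: [-0.3, 0.2, 0.3]
opening: -0.0001
gripper_force: 0.0
t 35.55 now [ 0.5647 -0.199   0.2175] yaw -20.0
turn [-0.  -0.1  0. ] shift cm in final axes [-0.16  0.05 12.95]
```

View pics/l7.png

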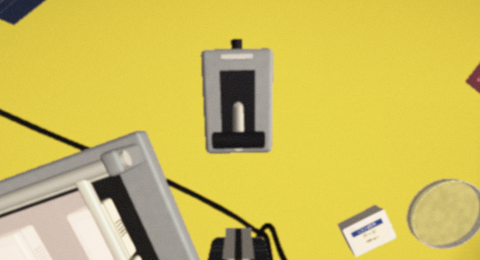

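The bar at (238,140) lines up with the closed fingers at (238,240). Pushing to on.

```bash
python3 -m jog '[{"xyz":[-0.2,0,4.3],"delta_rot":[0,0,0],"gripper":1},{"xyz":[0,0,4.3],"delta_rot":[0,0,0],"gripper":1},{"xyz":[0,0,4.3],"delta_rot":[0,0,0],"gripper":1},{"xyz":[0,0,0],"delta_rot":[0,0,0],"gripper":1}]' && python3 -m jog '[{"xyz":[1.6,0,0],"delta_rot":[0,0,0],"gripper":1},{"xyz":[1.6,0,0],"delta_rot":[0,0,0],"gripper":1},{"xyz":[1.6,0,0],"delta_rot":[0,0,0],"gripper":1},{"xyz":[1.6,0,0],"delta_rot":[0,0,0],"gripper":1},{"xyz":[1.6,0,0],"delta_rot":[0,0,0],"gripper":1},{"xyz":[0,0,0],"delta_rot":[0,0,0],"gripper":1},{"xyz":[-1,0,0],"delta_rot":[0,0,0],"gripper":1},{"xyz":[0,0,-5],"delta_rot":[0,0,0],"gripper":1}]' && python3 -m jog '[{"xyz":[0,0,-6],"delta_rot":[0,0,0],"gripper":1},{"xyz":[-3,0,-6],"delta_rot":[0,0,0],"gripper":1},{"xyz":[-3,0,-3],"delta_rot":[0,0,0],"gripper":1},{"xyz":[0,0,0],"delta_rot":[0,0,0],"gripper":1},{"xyz":[0,0,0],"delta_rot":[0,0,0],"gripper":1},{"xyz":[0,0,0],"delta_rot":[0,0,0],"gripper":1}]'
python3 find.py; python3 - <<'E'
import cv2
from h import env
cv2.imwrite("pics/l8.png",cv2.imread("pics/last.png"))
E
```

```text
t: 36.05
tool_pos: [0.5609, -0.1977, 0.0859]
orientation: [3.142, 0.003, -0.349]
contact_force: [-1.2, -0.2, 0.3]
opening: -0.0003
gripper_force: 0.0
t: 37.05
tool_pos: [0.6233, -0.2204, 0.1335]
orientation: [3.142, 0.009, -0.349]
contact_force: [0.0, -0.9, 0.6]
opening: -0.0001
gripper_force: 0.0
t: 37.8
tool_pos: [0.5729, -0.2021, 0.2814]
orientation: [3.142, 0.002, -0.349]
contact_force: [-1.4, -0.1, 0.1]
opening: -0.0
gripper_force: 0.0
0.028
  px [428. 219.] xy (0.451, -0.3198) size (0.052, 0.041) yaw -80.9
  px [143. 175.] xy (0.6433, 0.0233) size (0.196, 0.012) yaw 89.2
  px [253. 202.] xy (0.5493, -0.0978) size (0.198, 0.04) yaw -1.0
  px [550.  76.] xy (0.5826, -0.5062) size (0.051, 0.028) yaw -52.8
0.058
```

View pics/l8.png

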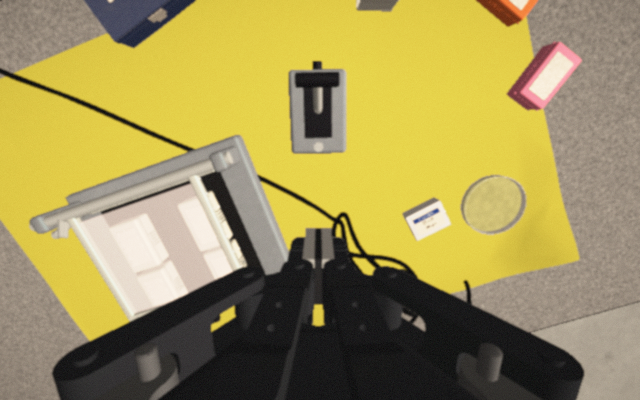

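The lever is on (bar at (319,80), at the strip), the guard is shut over all four mailers, the dish and carton haven't moved, and the gripper is clear of everything. Handing in.

```bash
python3 -c "
from bench import env
print(env.sign_off())"
```

```text
the job is handed in; nothing more can be done
None
```

I loaded all four white mailers flat on the mat, shut the guard over them, switched the lever back on and handed the job in at about 38 s; the hand-in returned no verdict.

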